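# Fold out the document camera's foot and show the mould insert

## Task

Get the document camera ready to show the mould insert: swing its folded foot out from under the camera arm until it clicks home at the end of its travel, then set the insert down gently, upright on the mat, centred under the lens and square to it with its long side across the camera arm. Do not knock the camera or push the other foot in, and leave the other things on the desk where they are.

Things in the scene. Friction and masses are not known exactly. Their poses are not given: they have to be found in the camera images.
- stand: Document camera stand, heavy and fast on the desk: grey hub 104 x 109 mm, 41 mm high, aluminium post 24 mm thick. Origin on the desk 20 mm from the post, on the centre line. The camera arm points along its -y axis; its x axis runs across the arm, +x being the side to which the folded foot opens (away from the robot), -x the side of the foot that is already out (towards the robot).
- camera: Camera arm and head carried by the post (same origin and axes as the stand). Arm 26 mm wide, underside 326 mm above the desk; head 70 mm (x) x 100 mm (y) centred 175 mm along -y, underside 316 mm, lens tube 40 mm across, underside 307 mm above the desk. It hangs right over the folded foot and the mat, so that a tool has to come in underneath it tilted, from the robot's side. Do not knock it.
- under_lens (a point): Point on the desk straight below the lens, 175 mm along the stand's -y axis, the middle of the dark mat (220 x 150 mm, 0.6 mm thin, white corner marks). Axes as the stand's.
- foot (a joint): Angle of the folded foot about its vertical hinge: 0 = folded, parallel to the camera arm; it grows as the foot swings out towards the stand's +x; 0.9 rad (52 degrees) = end stop. An over-centre spring in the hub holds it folded and resists the swing (about 2 N pushed 110 mm from the hinge) up to its dead centre at 0.62 rad: let go short of that, the foot swings back; beyond it the foot snaps to the stop by itself and is held there.
- foot_hinge (a point): Hinge of that foot, 19 mm above the desk. The foot is an aluminium bar 18 mm wide, from 4 to 34 mm above the desk, with a rubber toe 24 mm wide, 35 mm high, from 152 to 192 mm from the hinge. The point's -y axis points along the foot and turns with it; its -x face is the inner one, to be pushed (toward +x) to swing the foot out.
- foot_toe (a point): Middle of that foot's rubber toe, 172 mm from the hinge, 19 mm above the desk.
- near_foot (a joint): Angle of the other foot, a mirror image of the first (hinge 32 mm to the stand's -x side of the centre line, the first's 32 mm to the +x side, both 30 mm along -y), on the robot's side of the stand: it starts swung out in its detent at 0.9 rad and must stay there.
- insert_center (a point): Aluminium mould insert standing on the desk, 0.3 to 0.5 kg: flange 100 mm long (x) x 44 mm wide (y), 14 mm high, carrying a core 66 x 44 mm whose top is at 42 mm, with two round bosses to 48 mm. Its long sides are flush and upright, so that it can be gripped across its 44 mm width anywhere from 0 to 42 mm height over the core. The point is at its centre, 24 mm above its underside; x along its length, z up.
- bush: Bystander: steel guide bush, flange 56 mm, barrel 42 mm across, 42 mm high. Origin under its centre.
- mug: Bystander: white mug, 76 mm across, 85 mm high, handle at its +y. Origin under its centre.
- pen_pot: Bystander: square blue pen pot, 75 mm wide, 90 mm high, pens to 150 mm. Origin under its centre.

How it is judged:
On the way, in this order (a step that is already met when the one before it is completed fails the run):
1. the folded foot is swung out and seated in its end detent (value of joint foot above 0.86 rad), for 0.3 s.
2. the insert stands under the lens (horizontal distance between insert_center and under_lens below 0.015 m and height (world z) of insert_center below 0.03 m), for 0.2 s.
At the end, for the whole second after the job is handed in: Both feet beyond 0.86 rad, in their detents; the insert upright (within 0.1 rad) on the mat, its centre within 15 mm of the point below the lens, its long side within 0.17 rad of the stand's x axis (value of joint each of foot, near_foot above 0.86 rad and horizontal distance between insert_center and under_lens below 0.015 m and height (world z) of insert_center below 0.028 m and angle between insert_center's own z axis and vertical below 0.1 rad and angle between the x axis of insert_center and the x axis of stand, either way round below 0.17 rad); the robot touches nothing.
It fails at once if the camera arm or head is knocked (over 5 N) (contact force between camera and anything else above 5 N).
It fails at once if the other foot is pushed in (value of joint near_foot below 0.8 rad).
It fails at once if the insert is dropped (falls free faster than 0.35 m/s) or banged on the desk (over 70 N) (contact force between insert and table above 70 N or (contact force between insert and the fingers below 0.3 N and linear speed of insert above 0.35 m/s)).
It fails at once if a bystander is moved more than 20 mm (distance of any of bush, mug, pen_pot from where it was at the start of the episode above 0.02 m).
It also fails if it takes over 58 s, if anything falls off the work surface, if the arm or the gripper's body presses on something with over 40 N, if the wrist force passes 120 N, or if a joint passes its speed limit or range.

## Robot

A 6-joint arm with a two-finger parallel gripper is mounted at the origin on the work surface. World frame = base frame: x ahead of the robot, y to its left, z up, the work surface at z = 0. Lengths are in m, angles in rad, forces in N, time in s.
With the tool pointing down it reaches from about 0.325 to 0.85 m from the base axis. Payload 15.5 kg.
Tool frame: the origin (TCP) lies midway between the tips of the shut fingers; the grasp point (between the pads) lies bot.grip_depth behind it (bot.grip_depth is the distance from the TCP to the grasp point, in m); z points along the fingers, y is the direction in which the jaws open and shut (so a half turn about z gives the same grasp; the last joint's range is limited). The gripper opens to 91 mm and grips with 3 to 60 N. Pads are 32 mm wide; open, the fingers measure 118 mm over their backs; the gripper's body (76 mm by 178 mm) begins 60 mm behind the grasp point.
Start: joints at [-1.244, 0.494, 1.345, -0, 1.302, -0.096], TCP at [0.256, -0.57, 0.214] pointing down, gripper open.
Joint ranges: [-2.91, 2.91], [-0.82, 2.16], [0.22, 2.67], [-1.22, 4.37], [0.12, 2.79], [-3.08, 3.08]. Speed limits (rad/s): [1.89, 1.89, 2.57, 3.01, 3.01, 3.01].

## Interface

Orientations are given as [roll, pitch, yaw] about the fixed x, y, z axes, in that order (R = Rz(yaw) Ry(pitch) Rx(roll)).
In Python, from plant import bot gives the robot as it stands.
- The arm moves only by the shell command python3 -m inch 'ROWS' [FORCE]. ROWS is JSON, a list of rows, each a list of 5 numbers: the shift along the tool's x, y, z in cm, then the turn about the tool's z in units of 8 degrees (1.0 is 8 degrees), then the closure, from -1 (fully open) to 1 (shut), so that 0 is half open. In form: [[x, y, z, twist, gripper], ...]. A call has 1 to 10 rows; each row shifts and turns the pose as measured when the row begins, along the tool's axes as they then stand; what a row does not reach is not made up. A row lasts 1/10 s, in which the tool goes at most 50 mm and 8.59 degrees, less where a joint would pass 70% of its speed; a pose out of reach is approached as far as the arm can. A call with a gripper value outside its range is refused whole. The fingers move at their own pace and stop on an object; FORCE is the grip in N (left out, the last holds). Time passes only in rows, so rows that do not move let the fingers close. It gives the time, the measured TCP pose, the force and the opening at its end, in the units of the state.
- bot.get_state(): the state, without advancing time (a new reading comes with each control period).
- bot.snapshot(name): name is "side" or "top"; returns a dict with "pixels" (384x512x3 uint8, red, green, blue), "z_map" (384x512 float32, m along the optical axis (not along the pixel's ray), 0 where there is no reading), "fov_y" (degrees; the focal length in pixels is half the picture's height over the tangent of half this angle, whatever the lens; pixels are square), "cx", "cy" (the principal point, pixels), "eye" and "attitude" of the camera in the world. Camera axes: x right, y down, z forward; pixel columns grow to the right and rows downward; lengths in m; the calibration is good to about 2 mm. A picture is of the moment at which its call begins.
- bot.finish_job(): hands the job in, once; it reports no verdict.
The state is a dict: "time": time; "joints": joint angles; "joint_vel": joint speeds; "joint_torque": joint torques, N m; "ee_pos": TCP position; "orientation": TCP orientation; "ft_force": force on the tool from outside, world axes, zero at the start; "wrist_torque": the same for the moment, N m; "width": finger opening in m.
Only numpy, scipy, OpenCV 4.12 (cv2) and the standard library are available. Lean on these libraries where they do the work, as an engineer would, in place of code of your own. Each camera call takes 0.05 s, during which the arm holds its last target. There are 200 camera calls.

## Working session

There is one attempt and no reset: what is moved stays moved. The work goes in short steps, Python scripts to look and compute and a shell command to move; the robot and the scene stay as the last step left them, time stands still between calls to the robot, and variables do not carry over. Pictures are saved under pics/ and viewed, about 8 in all and at most 12, crops included, and the job is handed in when it is done.

```bash
ls; mkdir -p pics
cat > h.py <<'E'
import numpy as np, cv2
from scipy.spatial.transform import Rotation as R
from plant import bot
def snap(n,f):
    s=bot.snapshot(n); cv2.imwrite('pics/'+f+'.png',s['pixels'][:,:,::-1]); np.savez('pics/'+f+'.npz',**{k:np.array(v) for k,v in s.items()}); return s
def load(f): return dict(np.load('pics/'+f+'.npz'))
def att(s):
    a=np.array(s['attitude'],float)
    if a.shape==(3,3): return a
    return R.from_euler('xyz',a).as_matrix() if a.size==3 else None
def pts(s):
    z=s['z_map'];h,w=z.shape;f=h/2/np.tan(np.radians(float(s['fov_y']))/2)
    u,v=np.meshgrid(np.arange(w),np.arange(h))
    c=np.stack([(u-s['cx'])/f*z,(v-s['cy'])/f*z,z],-1)
    return c@att(s).T+np.array(s['eye'])
E
python3 - <<'E'
from h import *
for n in('side','top'):
    s=snap(n,n+'0');print(n,s['fov_y'],s['cx'],s['cy'],s['eye'],s['attitude'])
print(bot.get_state(),bot.grip_depth)
E
```

```text
pics
side 48.138311590892336 253.32556841394805 194.54828769922483 [0.22281784 0.72835039 0.66354031] [-2.21119712  0.01571182 -2.64991457]
top 55.87034020404633 255.95222091123128 190.19996445432415 [0.48566972 0.00305552 1.04610397] [-3.00077495  0.00875107 -1.57307935]
{'time': 0.1, 'joints': array([-1.24448963e+00,  4.94102998e-01,  1.34605399e+00,  1.10980308e-05,
        1.30248169e+00, -9.54500633e-02]), 'joint_vel': array([ 1.14031527e-03, -3.07677951e-03,  8.82823227e-05,  1.46093069e-03,
        8.97026367e-04, -8.29361477e-04]), 'joint_torque': array([ 3.67636516e-03, -8.80237699e+01, -3.82540190e+01,  7.11159711e-02,
        4.82946855e-02, -2.19852348e-05]), 'ee_pos': array([ 0.25578196, -0.56990511,  0.21341425]), 'orientation': array([-3.14055241e+00, -1.10340697e-04,  4.21753751e-01]), 'ft_force': array([ 0.28274391,  0.91195177, -0.20329788]), 'wrist_torque': array([ 0.03163605,  0.04439504, -0.04292935]), 'width': 0.09107872399129432} 0.0188
```

View pics/top0.png

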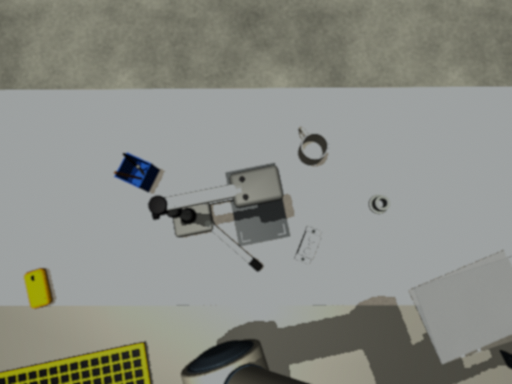

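View pics/side0.png

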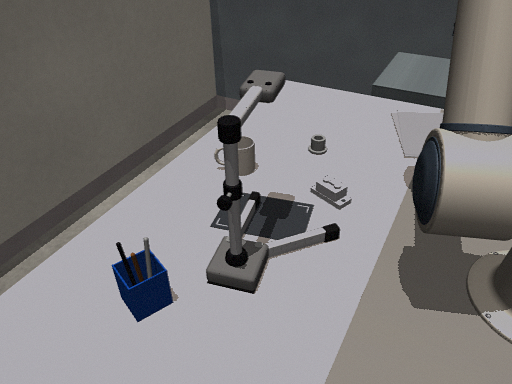

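Top view: stand hub at (193,220), camera arm running right to the head at (256,186), mat at (262,222), near foot toe at (256,264), insert at (309,244), mug (312,150), bush (378,203). Side view: folded foot's toe at (255,198), insert at (331,190).

Run:
```python
from h import *
t=load('top0');s=load('side0');P=pts(t);Q=pts(s)
np.set_printoptions(precision=3,suppress=True)
def q(P,l):
    for u,v in l: print((u,v),P[v,u])
print('top');q(P,[(309,244),(193,220),(232,190),(256,186),(256,264),(312,150),(378,203),(240,235),(283,235),(158,205)])
print('side');q(Q,[(255,198),(247,212),(331,190),(334,232),(238,265),(232,180),(285,240)])
def box(m,P,n):
    X=P[m][:,:2].astype(np.float32); (c,wh,a)=cv2.minAreaRect(X);print(n,len(X),np.array(c),np.array(wh),a,np.array(cv2.boxPoints(((c),wh,a))).round(3).tolist(), 'mean',P[m].mean(0))
def reg(P,x0,x1,y0,y1,z0,z1): return (P[...,0]>x0)&(P[...,0]<x1)&(P[...,1]>y0)&(P[...,1]<y1)&(P[...,2]>z0)&(P[...,2]<z1)
ci=P[244,309]
for z0,z1 in((.008,.06),(.03,.06)):
  for nm,A in(('T',P),('S',Q)):
    box(reg(A,ci[0]-.07,ci[0]+.07,ci[1]-.07,ci[1]+.07,z0,z1),A,'ins'+nm)
# camera head / arm, post
m=reg(P,.2,.8,-.2,.3,.31,.5);box(m,P,'cam')
m=reg(P,.2,.8,.0,.3,.025,.05);box(m,P,'hub T')
m=reg(Q,.2,.8,.0,.3,.036,.05);box(m,Q,'hubS')
cv2.imwrite('pics/c.png',np.vstack([cv2.resize(t['pixels'][150:280,140:340,::-1],None,fx=3,fy=3,interpolation=2)]))
```

```text
top
(309, 244) [ 0.479 -0.132  0.05 ]
(193, 220) [0.545 0.184 0.053]
(232, 190) [0.585 0.056 0.347]
(256, 186) [0.593 0.009 0.345]
(256, 264) [0.425 0.012 0.035]
(312, 150) [ 0.753 -0.154  0.004]
(378, 203) [ 0.595 -0.341  0.002]
(240, 235) [0.504 0.058 0.004]
(283, 235) [ 0.504 -0.065  0.006]
(158, 205) [0.556 0.198 0.352]
side
(255, 198) [ 0.62  -0.001  0.034]
(247, 212) [0.613 0.053 0.032]
(331, 190) [ 0.466 -0.108  0.04 ]
(334, 232) [0.411 0.021 0.027]
(238, 265) [0.541 0.219 0.043]
(232, 180) [0.548 0.213 0.242]
(285, 240) [0.494 0.099 0.032]
insT 602 [ 0.476 -0.132] [0.045 0.1  ] 67.50251007080078 [[0.42100000381469727, -0.1340000033378601], [0.5130000114440918, -0.1720000058412552], [0.5299999713897705, -0.13099999725818634], [0.43799999356269836, -0.09300000220537186]] mean [ 0.475 -0.131  0.034]
insS 701 [ 0.473 -0.131] [0.049 0.102] 67.15863800048828 [[0.41600000858306885, -0.13300000131130219], [0.5099999904632568, -0.17299999296665192], [0.5289999842643738, -0.12800000607967377], [0.4350000023841858, -0.08900000154972076]] mean [ 0.467 -0.121  0.03 ]
insT 402 [ 0.476 -0.1
[... 564 characters left out ...]
000035762787, 0.14499999582767487], [0.2709999978542328, -0.1120000034570694], [0.6399999856948853, -0.03099999949336052], [0.5830000042915344, 0.22599999606609344]] mean [0.449 0.057 0.353]
hub T 1306 [0.55 0.15] [0.384 0.158] 67.05062103271484 [[0.4020000100135803, 0.004000000189989805], [0.5479999780654907, -0.05700000002980232], [0.6980000138282776, 0.29600000381469727], [0.5519999861717224, 0.3580000102519989]] mean [0.518 0.14  0.038]
hubS 1447 [0.534 0.179] [0.401 0.134] 35.88261032104492 [[0.3319999873638153, 0.11599999666213989], [0.41100001335144043, 0.007000000216066837], [0.7360000014305115, 0.24199999868869781], [0.6570000052452087, 0.35100001096725464]] mean [0.55  0.202 0.04 ]
```

View pics/c.png

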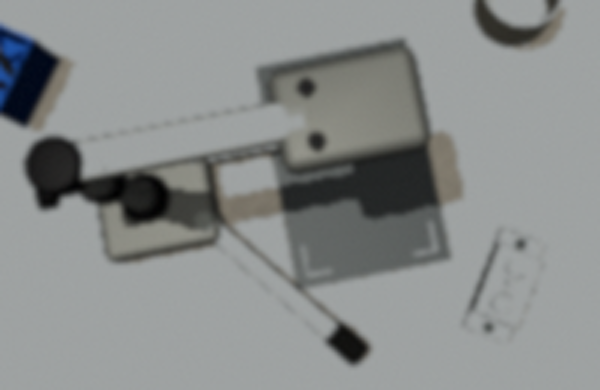

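Run:
```python
from h import *
np.set_printoptions(precision=4,suppress=True)
t=load('top0');s=load('side0');P=pts(t);Q=pts(s)
def reg(P,x0,x1,y0,y1,z0,z1): return (P[...,0]>x0)&(P[...,0]<x1)&(P[...,1]>y0)&(P[...,1]<y1)&(P[...,2]>z0)&(P[...,2]<z1)
def box(m,P,n):
    X=P[m][:,:2].astype(np.float32); (c,wh,a)=cv2.minAreaRect(X);print(n,len(X),np.array(c),np.array(wh),round(a,1),'zmed',np.median(P[m][:,2]))
for y in(.0,.04,): box(reg(P,.5,.75,-.1,y,.31,.5),P,'head')
m=reg(P,.5,.75,.07,.16,.31,.5);box(m,P,'armT');X=P[m]
print('arm fit',cv2.fitLine(X[:,:2].astype(np.float32),2,0,.01,.01).T)
box(reg(P,.5,.68,.12,.26,.033,.06),P,'hub')
box(reg(Q,.48,.7,.13,.28,.036,.047),Q,'hubS')
# post (side)
for a,b in((.1,.15),(.2,.26)):
  m=reg(Q,.5,.6,.1,.28,a,b);print('postS',Q[m].mean(0))
# folded foot, side
m=reg(Q,.57,.7,-.05,.15,.025,.04);box(m,Q,'footS');print(cv2.fitLine(Q[m][:,:2].astype(np.float32),2,0,.01,.01).T)
# near foot
for A in(P,Q):
  m=reg(A,.38,.51,-.02,.10,.02,.04);box(m,A,'near')
# z plane correction
for A,n in((P,'T'),(Q,'S')):
  for r in((.4,.45,-.1,-.02),(.62,.7,-.2,-.05)):
    m=reg(A,*r,-.02,.02);print(n,np.median(A[m][:,2]))
# mat: dark table pixels on side view
g=s['pixels'].mean(2);m=reg(Q,.4,.7,-.15,.15,-.015,.012);m&=g<75;box(m,Q,'matS')
c=np.zeros_like(g,np.uint8);c[m]=255
cv2.imwrite('pics/d.png',cv2.resize(s['pixels'][165:300,190:390,::-1],None,fx=4,fy=4,interpolation=2))
# pots, mug extents
for n,r in(('pot',(.5,.8,.2,.5,.03,.2)),('mug',(.6,.9,-.25,-.05,.03,.12)),('bush',(.5,.7,-.42,-.25,.01,.08))):
  box(reg(P,*r),P,n)
```

```text
head 697 [ 0.5975 -0.0217] [0.0416 0.0732] 89.8 zmed 0.3457010840038184
head 1422 [0.5956 0.0032] [0.0703 0.0861] 11.2 zmed 0.34596552613063825
armT 643 [0.5734 0.1156] [0.0264 0.0941] 11.3 zmed 0.34577045444637244
arm fit [[ 0.2117 -0.9773  0.5724  0.1152]]
hub 896 [0.5493 0.1826] [0.0921 0.1281] 3.2 zmed 0.041272073174889234
hubS 1408 [0.5556 0.1948] [0.1014 0.1078] 10.4 zmed 0.03988632350168969
postS [0.5506 0.2091 0.1254]
postS [0.5481 0.2205 0.2267]
footS 292 [0.6133 0.0648] [0.0359 0.186 ] 15.4 zmed 0.03263436876128428
[[ 0.2184 -0.9759  0.6169  0.0356]]
near 343 [0.4552 0.0512] [0.1343 0.0234] 47.9 zmed 0.03408957263914458
near 528 [0.4522 0.0524] [0.1314 0.0256] 47.8 zmed 0.03204682888330074
T 0.00017409605186902155
T 0.0003148449633132433
S -0.0008945555816236572
S -0.0012992385058622768
matS 2655 [ 0.5427 -0.0072] [0.2926 0.2847] 77.1 zmed -0.00030160751570795785
pot 945 [0.6159 0.282 ] [0.2724 0.0949] 45.7 zmed 0.0612512855960099
mug 450 [ 0.7563 -0.1459] [0.1002 0.0739] 1.2 zmed 0.06959689268309904
bush 202 [ 0.5935 -0.3375] [0.049 0.041] 6.3 zmed 0.03967870510069138
```

View pics/d.png

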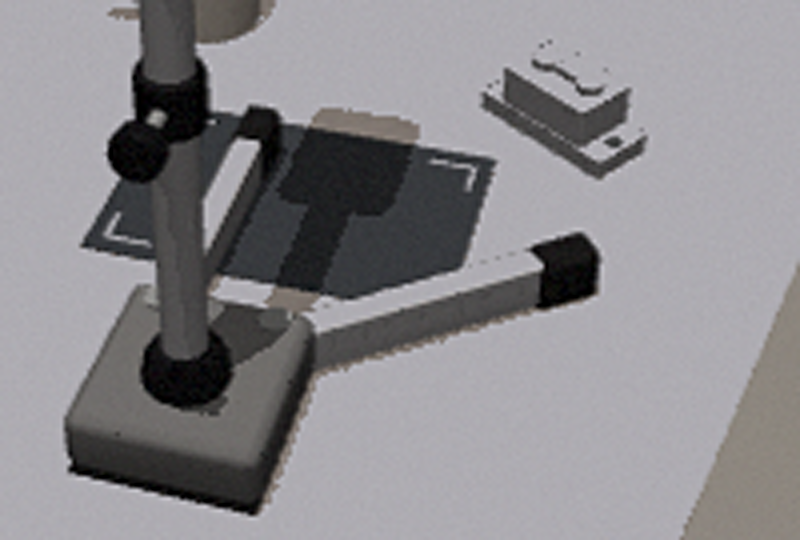

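Crop: mat's far-right corner at (495,160), nearest-left corner at (82,245), folded foot's toe at (262,125) on the mat's far side; shadow of the head crosses the mat. The rows can't tilt the tool directly, so I'll first grip the insert vertically and square it up. After that I'll get the tilt at the edge of reach.

```bash
cat >> h.py <<'E'
TH=np.radians(11.7); UL=np.array([.5945,.010]); SX=np.array([np.cos(TH),np.sin(TH)]); SY=np.array([-np.sin(TH),np.cos(TH)]); O=UL+.175*SY
def ts():
    s=bot.get_state();return s,np.array(s['ee_pos']),R.from_euler('xyz',s['orientation']).as_matrix()
def go(p):  # tool-axis shift in cm to bring the TCP to p
    s,e,M=ts(); print('d cm',((np.array(p)-e)@M*100).round(2),'dist',np.linalg.norm(np.array(p)-e).round(3))
def rep():
    s,e,M=ts(); d=e[:2]-O
    print('t%.2f'%s['time'],'e',e.round(4),'stand xy',np.round([d@SX,d@SY],4),'zax',M[:,2].round(3),'yax',M[:,1].round(3),'F',np.round(s['ft_force'],1),'w %.4f'%s['width'],'q',np.round(s['joints'],2))
E
python3 -m inch '[[0,0,0,0.98,-1],[0,0,0,0.98,-1],[0,0,0,0.98,-1],[0,0,0,0.98,-1],[0,0,0,0.98,-1],[0,0,0,0.95,-1]]'
python3 - <<'E'
from h import *
s=load('side0');Q=pts(s);print('mat corner mid',(Q[205,313]+Q[226,211])/2,Q[205,313],Q[226,211])
rep();go([.475,-.132,.15])
E
```

```text
time: 0.7
ee_pos: [0.2553, -0.5685, 0.2112]
orientation: [-3.137, 0.004, -0.424]
ft_force: [0.0, 0.7, -0.1]
width: 0.0912
mat corner mid [ 5.91116797e-01  1.04429428e-02 -4.18503574e-04] [ 0.49978811 -0.0825633  -0.00141246] [6.82445485e-01 1.03449190e-01 5.75450829e-04]
t0.70 e [ 0.2553 -0.5685  0.2112] stand xy [-0.4495 -0.6727] zax [-0.002  0.005 -1.   ] yax [-0.411 -0.912 -0.004] F [ 0.   0.7 -0.1] w 0.0912 q [-1.24  0.5   1.35  0.    1.3   0.75]
d cm [  2.11 -48.8    6.32] dist 0.492
```

```bash
sed -i 's/\[.5945,.010\]/[.593,.010]/' h.py
python3 -m inch '[[0.2,-4.88,0.4,-0.3,-1],[0.2,-4.88,0.4,0,-1],[0.2,-4.88,0.4,0,-1],[0.2,-4.88,0.4,0,-1],[0.2,-4.88,0.4,0,-1],[0.2,-4.88,0.4,0,-1],[0.2,-4.88,0.4,0,-1],[0.2,-4.88,0.4,0,-1],[0.2,-4.88,0.4,0,-1],[0.2,-4.88,0.4,0,-1]]'
python3 - <<'E'
from h import *
rep();go([.475,-.132,.012])
E
```

```text
time: 1.7
ee_pos: [0.4609, -0.1188, 0.17]
orientation: [-3.138, 0.004, -0.395]
ft_force: [0.3, -0.5, -0.9]
width: 0.0911
t1.70 e [ 0.4609 -0.1188  0.17  ] stand xy [-0.1555 -0.2743] zax [-0.002  0.005 -1.   ] yax [-0.385 -0.923 -0.003] F [ 0.3 -0.5 -0.9] w 0.0911 q [-0.38  0.34  1.76  0.    1.05  1.58]
d cm [ 1.88  0.73 15.79] dist 0.159
```

```bash
python3 -m inch '[[0.5,0.2,3,0,-1],[0.5,0.2,3.5,0,-1],[0.5,0.2,3.5,0,-1],[0.3,0.1,2.5,0,-1],[0,0,0,0,-1]]'
python3 - <<'E'
from h import *
rep();go([.475,-.132,.012])
E
```

```text
time: 2.2
ee_pos: [0.4784, -0.1242, 0.0411]
orientation: [-3.137, 0.001, -0.384]
ft_force: [0.3, -0.8, 1.1]
width: 0.0912
t2.20 e [ 0.4784 -0.1242  0.0411] stand xy [-0.1394 -0.2832] zax [ 0.     0.005 -1.   ] yax [-0.375 -0.927 -0.004] F [ 0.3 -0.8  1.1] w 0.0912 q [-0.38  0.57  1.84  0.01  0.73  1.57]
d cm [-0.02  0.86  2.91] dist 0.03
```

```bash
python3 -m inch '[[0,0.6,0,0,-1],[0,0.3,1.3,0,-1],[0,0,1.3,0,-1],[0,0,0.4,0,-1],[0,0,0,0,1],[0,0,0,0,1],[0,0,0,0,1],[0,0,0,0,1],[0,0,0,0,1],[0,0,0,0,1]]' 25
python3 - <<'E'
from h import *
rep()
E
```

```text
time: 3.2
ee_pos: [0.4774, -0.1354, 0.0185]
orientation: [-3.137, -0.007, -0.385]
ft_force: [0.0, 2.3, 1.2]
width: 0.0465
t3.20 e [ 0.4774 -0.1354  0.0185] stand xy [-0.1427 -0.294 ] zax [ 0.008  0.001 -1.   ] yax [-0.375 -0.927 -0.004] F [0.  2.3 1.2] w 0.0465 q [-0.4   0.61  1.86  0.01  0.67  1.55]
```

```bash
python3 -m inch '[[0,0,0,0,1],[0,0,0,0,1],[0,0,-1,0,1],[0,0,-1,0,1],[0,0,0,-0.9,1],[0,0,0,-0.9,1],[0,0,0,-0.9,1],[0,0,0,-0.9,1],[0,0,0,-0.7,1],[0,0,0,0,1]]'
python3 - <<'E'
from h import *
rep()
E
```

```text
time: 4.2
ee_pos: [0.4769, -0.1353, 0.0443]
orientation: [3.14, -0.009, 0.239]
ft_force: [-0.0, -0.1, -4.6]
width: 0.0438
t4.20 e [ 0.4769 -0.1353  0.0443] stand xy [-0.1431 -0.2937] zax [ 0.009  0.001 -1.   ] yax [ 0.237 -0.972  0.001] F [-0.  -0.1 -4.6] w 0.0438 q [-0.4   0.56  1.84  0.01  0.73  0.93]
```

```bash
python3 -m inch '[[0,0,0.6,0.25,1],[0,0,0.6,0,1],[0,0,0.5,0,1],[0,0,0.3,0,1],[0,0,0,0,1],[0,0,0,0,1]]'
python3 - <<'E'
from h import *
rep()
E
```

```text
time: 4.8
ee_pos: [0.4773, -0.1353, 0.0247]
orientation: [3.14, -0.009, 0.195]
ft_force: [-0.1, 0.0, -4.7]
width: 0.0437
t4.80 e [ 0.4773 -0.1353  0.0247] stand xy [-0.1427 -0.2939] zax [ 0.009  0.001 -1.   ] yax [ 0.194 -0.981  0.001] F [-0.1  0.  -4.7] w 0.0437 q [-0.4   0.6   1.86  0.01  0.68  0.97]
```

```bash
python3 -m inch '[[0,0,0.3,-0.05,1],[0,0,0.2,0,1],[0,0,0.1,0,1],[0,0,0.1,0,1],[0,0,0,0,1]]'
python3 - <<'E'
from h import *
rep()
E
```

```text
time: 5.3
ee_pos: [0.4779, -0.1356, 0.0185]
orientation: [3.139, -0.011, 0.203]
ft_force: [0.7, -0.4, -3.9]
width: 0.0437
t5.30 e [ 0.4779 -0.1356  0.0185] stand xy [-0.1422 -0.2942] zax [ 0.011 -0.    -1.   ] yax [ 0.201 -0.98   0.002] F [ 0.7 -0.4 -3.9] w 0.0437 q [-0.4   0.61  1.86  0.01  0.66  0.96]
```

```bash
python3 -m inch '[[0,0,0.1,0,1],[0,0,0.1,0,1],[0,0,0.0,0,1],[0,0,0,0,-1],[0,0,0,0,-1],[0,0,0,0,-1],[0,0,0,0,-1],[0,0,-3,0,-1],[0,0,-5,0,-1],[0,0,-5,0,-1]]' 
python3 -m inch '[[0,0,-5,0,-1],[0,0,-5,0,-1],[0,0,-5,0,-1],[0,0,-5,0,-1],[0,0,-5,0,-1],[0,0,-5,0,-1],[0,0,-3,0,-1],[0,0,0,0,-1]]'
python3 - <<'E'
from h import *
rep()
# target: far along azimuth of stand x through the base, beyond reach
E
```

```text
time: 6.3
ee_pos: [0.4738, -0.1345, 0.1464]
orientation: [-3.138, -0.003, 0.202]
ft_force: [0.7, -0.2, -0.3]
width: 0.091
time: 7.1
ee_pos: [0.4706, -0.1347, 0.4853]
orientation: [3.139, -0.011, 0.202]
ft_force: [0.4, -0.2, -0.5]
width: 0.0909
t7.10 e [ 0.4706 -0.1347  0.4853] stand xy [-0.1492 -0.2919] zax [ 0.012 -0.    -1.   ] yax [ 0.201 -0.98   0.003] F [ 0.4 -0.2 -0.5] w 0.0909 q [-0.4   0.13  1.16  0.    1.83  0.97]
```

```bash
python3 -m inch '[[1,-4.6,0,0,-1],[1,-4.6,0,0,-1],[1,-4.6,0,0,-1],[1,-4.6,0,0,-1],[2,-4,0,0,-1],[4.5,-2,0,0,-1],[4.5,-1,0,0,-1],[4.5,-1,0,0,-1],[4,0,0,0,-1],[0,0,0,0,-1]]'
python3 - <<'E'
from h import *
rep();go([.75,.21,.485])
E
```

```text
time: 8.1
ee_pos: [0.6518, 0.1826, 0.4794]
orientation: [3.139, -0.004, 0.2]
ft_force: [1.0, -0.5, -0.5]
width: 0.0908
t8.10 e [0.6518 0.1826 0.4794] stand xy [ 0.0926 -0.0179] zax [ 0.005 -0.002 -1.   ] yax [ 0.199 -0.98   0.003] F [ 1.  -0.5 -0.5] w 0.0908 q [ 0.19  0.48  0.69 -0.    1.98  1.56]
d cm [10.17 -0.73 -0.52] dist 0.102
```

```bash
python3 -m inch '[[4.5,-0.2,0,0,-1],[4.5,-0.1,0,0,-1],[4.5,0,0,0,-1],[4.5,0,0,0,-1],[4.5,0,0,0,-1],[4.5,0,0,0,-1]]'
python3 - <<'E'
from h import *
rep()
E
```

```text
time: 8.7
ee_pos: [0.8226, 0.2151, 0.4066]
orientation: [-3.139, -0.063, 0.201]
ft_force: [-0.3, -0.0, -0.7]
width: 0.0912
t8.70 e [0.8226 0.2151 0.4066] stand xy [ 0.2664 -0.0207] zax [ 0.061  0.015 -0.998] yax [ 0.199 -0.98  -0.003] F [-0.3 -0.  -0.7] w 0.0912 q [0.18 0.82 0.22 0.   2.04 1.56]
```

```bash
python3 -m inch '[[4.5,-0.1,-1,0,-1],[4.5,-0.1,-1,0,-1],[4.5,0,-1,0,-1],[4.5,0,-1,0,-1],[4.5,0,-1,0,-1],[4.5,0,-1,0,-1]]'
python3 - <<'E'
from h import *
rep()
E
```

```text
time: 9.3
ee_pos: [0.9024, 0.2229, 0.3859]
orientation: [-3.129, -0.24, 0.198]
ft_force: [-1.0, -0.3, -0.2]
width: 0.0908
t9.30 e [0.9024 0.2229 0.3859] stand xy [ 0.3461 -0.0293] zax [ 0.23   0.059 -0.971] yax [ 0.2   -0.98  -0.012] F [-1.  -0.3 -0.2] w 0.0908 q [0.17 0.85 0.22 0.02 1.83 1.55]
```

```bash
python3 -m inch '[[4.5,-0.2,-1,0,-1],[4.5,-0.2,-1,0,-1],[4.5,-0.2,-1,0,-1],[4.5,-0.2,-1,0,-1],[4.5,-0.2,-1,0,-1],[4.5,-0.2,-1,0,-1],[4.5,-0.2,-1,0,-1],[4.5,-0.2,-1,0,-1]]'
python3 - <<'E'
from h import *
rep()
E
```

```text
time: 10.1
ee_pos: [0.9726, 0.2396, 0.445]
orientation: [-3.115, -0.504, 0.191]
ft_force: [0.2, -0.1, -0.5]
width: 0.091
t10.10 e [0.9726 0.2396 0.445 ] stand xy [ 0.4183 -0.0272] zax [ 0.469  0.118 -0.876] yax [ 0.203 -0.979 -0.023] F [ 0.2 -0.1 -0.5] w 0.0910 q [0.17 0.82 0.22 0.04 1.59 1.55]
```

```bash
python3 -m inch '[[4.5,-0.4,0,0,-1],[4.5,-0.4,0,0,-1],[4.5,-0.4,0,0,-1],[4.5,-0.4,0,0,-1],[4.5,-0.4,0,0,-1],[4.5,-0.4,0,0,-1],[4.5,-0.4,0,0,-1],[4.5,-0.4,0,0,-1]]'
python3 - <<'E'
from h import *
rep()
E
```

```text
time: 10.9
ee_pos: [1.0311, 0.2688, 0.528]
orientation: [-3.093, -0.783, 0.178]
ft_force: [-0.3, 0.3, 0.0]
width: 0.0912
t10.90 e [1.0311 0.2688 0.528 ] stand xy [ 0.4815 -0.0105] zax [ 0.685  0.173 -0.708] yax [ 0.211 -0.977 -0.035] F [-0.3  0.3  0. ] w 0.0912 q [0.18 0.79 0.22 0.05 1.34 1.56]
```

```bash
python3 -m inch '[[0,0,-4.5,0.36,1],[0,0,-4.5,0,1],[0,0,-2,0,1]]'
python3 - <<'E'
from h import *
rep();go([.62,-.20,.50]);go([.62,-.20,.08])
E
```

```text
time: 11.2
ee_pos: [0.9556, 0.2502, 0.6049]
orientation: [-3.041, -0.779, 0.105]
ft_force: [-0.0, 0.2, 2.0]
width: 0.0704
t11.20 e [0.9556 0.2502 0.6049] stand xy [ 0.4038 -0.0134] zax [ 0.685  0.173 -0.708] yax [ 0.174 -0.982 -0.072] F [-0.   0.2  2. ] w 0.0704 q [0.18 0.63 0.35 0.05 1.38 1.61]
d cm [-34.47  39.1  -23.35] dist 0.571
d cm [-63.98  42.12   6.39] dist 0.769
```

```bash
python3 -m inch '[[-2.5,3,-2,-0.72,1],[-2.5,3,-2,0,1],[-2.8,3.5,-2,0,1],[-2.8,3.5,-2,0,1],[-2.8,3.5,-2,0,1],[-2.8,3.5,-2,0,1],[-2.8,3.5,-2,0,1],[-2.8,3.5,-2,0,1],[-2.8,3.5,-2,0,1],[0,0,0,0,1]]'
python3 - <<'E'
from h import *
rep();go([.62,-.20,.50]);go([.62,-.20,.08])
E
```

```text
time: 12.2
ee_pos: [0.7305, -0.1259, 0.5587]
orientation: [3.133, -0.8, 0.257]
ft_force: [1.3, 1.3, 0.3]
width: 0.0002
t12.20 e [ 0.7305 -0.1259  0.5587] stand xy [ 0.1071 -0.336 ] zax [ 0.696  0.173 -0.697] yax [ 0.248 -0.969  0.006] F [1.3 1.3 0.3] w 0.0002 q [-0.48  0.2   1.17  0.54  1.18  0.78]
d cm [-12.97   4.41  -4.88] dist 0.145
d cm [-43.09   4.14  24.39] dist 0.497
```

```bash
python3 -m inch '[[-4.3,1.5,-1.6,0,1],[-4.3,1.5,-1.6,0,1],[-4.3,1.5,-1.6,0,1],[-3.3,0,3.3,0,1],[-3.3,0,3.3,0,1],[-3.3,0,3.3,0,1],[-3.3,0,3.3,0,1],[-3.3,0,3.3,0,1],[-3.3,0,3.3,0,1],[0,0,0,0,1]]'
python3 - <<'E'
from h import *
rep();go([.62,-.20,.08])
E
```

```text
time: 13.2
ee_pos: [0.6285, -0.21, 0.2136]
orientation: [3.111, -0.803, 0.262]
ft_force: [-0.0, -0.1, 0.7]
width: 0.0003
t13.20 e [ 0.6285 -0.21    0.2136] stand xy [-0.0099 -0.3976] zax [ 0.702  0.157 -0.694] yax [ 0.238 -0.971  0.021] F [-0.  -0.1  0.7] w 0.0003 q [-0.74  0.43  1.86  1.17  0.69 -0.3 ]
d cm [-10.    -1.46   8.84] dist 0.134
```

```bash
python3 -m inch '[[-3.3,0,2.8,0,1],[-3.3,-0.5,2.8,0,1],[-3,-1,2.8,0,1],[0,0,0,0,1]]'
python3 - <<'E'
from h import *
rep();w=lambda x,y,z:[*(O+x*SX+y*SY),z]
go(w(-.01,-.25,.06));go(w(-.005,-.16,.02))
E
```

```text
time: 13.6
ee_pos: [0.6262, -0.2028, 0.0911]
orientation: [3.101, -0.813, 0.268]
ft_force: [-0.1, -0.0, 1.7]
width: 0.0007
t13.60 e [ 0.6262 -0.2028  0.0911] stand xy [-0.0107 -0.3901] zax [ 0.71   0.153 -0.687] yax [ 0.236 -0.971  0.028] F [-0.1 -0.   1.7] w 0.0007 q [-0.73  0.66  1.97  1.64  0.63 -0.88]
d cm [ -1.6  -14.08   2.27] dist 0.144
d cm [ -3.76 -23.17   5.44] dist 0.241
```

```bash
python3 -m inch '[[-0.5,-4,0.5,0,1],[-0.5,-4.5,0.7,0,1],[-0.5,-4.5,0.7,0,1],[-0.5,-4,0.7,0,1],[0,0,0,0,1]]'
python3 - <<'E'
from h import *
rep();w=lambda x,y,z:[*(O+x*SX+y*SY),z]
go(w(-.005,-.16,.02))
snap('side','side1')
cv2.imwrite('pics/side1c.png',cv2.resize(load('side1')['pixels'][60:320,130:450,::-1],None,fx=2.4,fy=2.3))
E
```

```text
time: 14.1
ee_pos: [0.6049, -0.0358, 0.0724]
orientation: [3.099, -0.848, 0.267]
ft_force: [-0.1, -0.1, 0.8]
width: 0.0007
t14.10 e [ 0.6049 -0.0358  0.0724] stand xy [ 0.0023 -0.2223] zax [ 0.734  0.156 -0.661] yax [ 0.233 -0.972  0.028] F [-0.1 -0.1  0.8] w 0.0007 q [-0.42  0.72  2.23  2.38  0.7  -1.43]
d cm [-4.15 -6.39  2.94] dist 0.082
```

View pics/side1c.png

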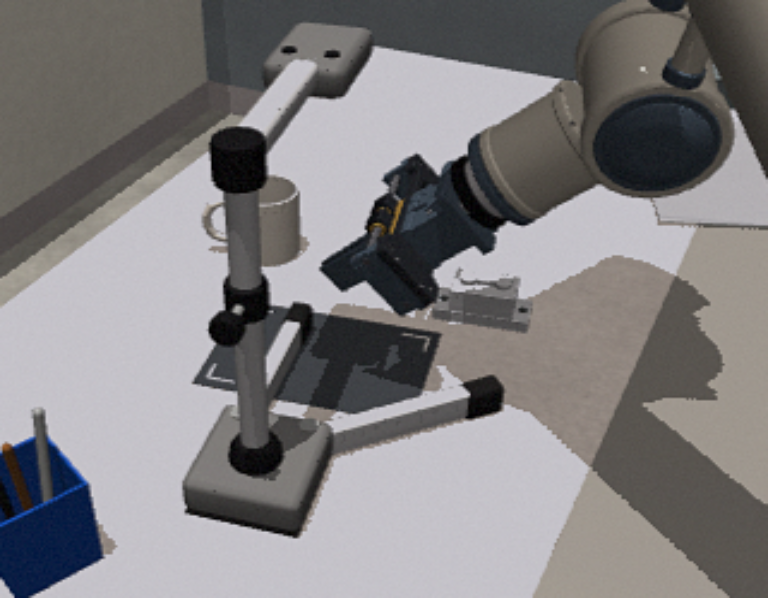

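Picture: tilted gripper at (380,230) is below and in front of the camera head (320,60), with fingertips over the mat. Insert at (485,300), near foot's toe at (483,395), folded foot's toe at (300,315). All clear.

```bash
python3 -m inch '[[-1.2,-2.2,0.5,0,1],[-1.3,-2.2,0.9,0,1],[-1.3,-2,1,0,1],[0,0,0,0,1]]'
python3 - <<'E'
from h import *
rep();w=lambda x,y,z:[*(O+x*SX+y*SY),z]
go(w(-.005,-.16,.02));go(w(.02,-.16,.02))
E
```

```text
time: 14.55
ee_pos: [0.5994, 0.0228, 0.0414]
orientation: [3.102, -0.888, 0.265]
ft_force: [-0.1, -0.1, -0.3]
width: 0.0005
t14.55 e [0.5994 0.0228 0.0414] stand xy [ 0.0089 -0.1638] zax [ 0.759  0.165 -0.63 ] yax [ 0.232 -0.972  0.025] F [-0.1 -0.1 -0.3] w 0.0005 q [-0.29  0.86  2.3   2.65  0.9  -1.61]
d cm [-2.52 -0.47  0.27] dist 0.026
d cm [-0.95 -0.4   2.22] dist 0.024
```

```bash
python3 -m inch '[[-1.3,-0.1,0,0,1],[-1,-0.1,0.2,0,1],[0,0,0,0,1]]'
python3 - <<'E'
from h import *
rep();w=lambda x,y,z:[*(O+x*SX+y*SY),z]
for a in (0,.2,.4,.6,.7):
  c,s=np.cos(a),np.sin(a); r=.125; f=-.013
  x=.032+r*s+f*c; y=-.03-r*c+f*s; print(a,round(x-.01,3),round(y,3));go(w(x-.01,y,.022))
E
```

```text
time: 14.85
ee_pos: [0.5952, 0.0211, 0.0306]
orientation: [3.114, -0.912, 0.257]
ft_force: [0.3, 0.5, -0.2]
width: 0.0002
t14.85 e [0.5952 0.0211 0.0306] stand xy [ 0.0044 -0.1646] zax [ 0.771  0.174 -0.612] yax [ 0.233 -0.972  0.017] F [ 0.3  0.5 -0.2] w 0.0002 q [-0.31  0.92  2.32  2.65  1.   -1.65]
0 0.009 -0.155
d cm [-0.37 -0.96  0.91] dist 0.014
0.2 0.034 -0.155
d cm [ 1.17 -0.87  2.89] dist 0.032
0.4 0.059 -0.15
d cm [ 2.69 -1.28  4.85] dist 0.057
0.6 0.082 -0.141
d cm [ 4.13 -2.18  6.69] dist 0.082
0.7 0.093 -0.134
d cm [ 4.81 -2.8   7.55] dist 0.094
```

```bash
python3 -m inch '[[-0.6,-0.3,0.3,0,1],[-0.4,-0.3,0.3,0,1],[0,-0.2,0.2,0,1]]'
python3 - <<'E'
from h import *
rep()
E
```

```text
time: 15.15
ee_pos: [0.5979, 0.0275, 0.0219]
orientation: [3.116, -0.923, 0.253]
ft_force: [-1.0, -0.1, -0.9]
width: 0.0008
t15.15 e [0.5979 0.0275 0.0219] stand xy [ 0.0084 -0.1588] zax [ 0.778  0.175 -0.603] yax [ 0.231 -0.973  0.015] F [-1.  -0.1 -0.9] w 0.0008 q [-0.29  0.96  2.32  2.67  1.04 -1.67]
```

```bash
python3 -m inch '[[0.4,0,1.2,0,1],[0.7,0,1.2,0,1],[0.8,-0.1,1.2,0,1]]'
python3 - <<'E'
from h import *
rep()
E
```

```text
time: 15.45
ee_pos: [0.6371, 0.0388, 0.015]
orientation: [3.122, -0.921, 0.248]
ft_force: [-1.9, -0.2, 0.4]
width: 0.0004
t15.45 e [0.6371 0.0388 0.015 ] stand xy [ 0.049  -0.1558] zax [ 0.777  0.176 -0.605] yax [ 0.23  -0.973  0.012] F [-1.9 -0.2  0.4] w 0.0004 q [-0.23  0.93  2.22  2.69  0.93 -1.59]
```

```bash
python3 -m inch '[[1.2,-0.2,1,0,1],[1.0,-0.3,1.1,0,1],[1.0,-0.3,1.1,0,1]]'
python3 - <<'E'
from h import *
rep()
E
```

```text
time: 15.75
ee_pos: [0.6804, 0.0589, 0.0213]
orientation: [3.127, -0.92, 0.244]
ft_force: [-1.1, -0.8, -0.1]
width: 0.0002
t15.75 e [0.6804 0.0589 0.0213] stand xy [ 0.0955 -0.1448] zax [ 0.776  0.178 -0.606] yax [ 0.231 -0.973  0.009] F [-1.1 -0.8 -0.1] w 0.0002 q [-0.16  0.89  2.11  2.71  0.79 -1.51]
```

```bash
python3 -m inch '[[1.0,-0.4,1.1,0,1],[0.8,-0.3,0.9,0,1],[0,0,0,0,1]]'
python3 - <<'E'
from h import *
rep()
s=snap('side','side2');Q=pts(s)
for n,y in(('toe',.9),):
  w=O+(.032+.172*np.sin(y))*SX+(-.03-.172*np.cos(y))*SY;print('expected toe',w)
m=(Q[...,2]>.02)&(Q[...,2]<.04)&(Q[...,0]>.66)&(Q[...,0]<.8)&(Q[...,1]>.02)&(Q[...,1]<.16)
X=Q[m][:,:2];print(len(X),X.mean(0),X[X[:,0].argmax()])
cv2.imwrite('pics/side2c.png',cv2.resize(s['pixels'][60:320,130:450,::-1],None,fx=2.4,fy=2.3))
E
```

```text
time: 16.05
ee_pos: [0.7081, 0.0749, 0.0256]
orientation: [3.128, -0.924, 0.245]
ft_force: [0.5, 0.4, 0.9]
width: 0.0005
t16.05 e [0.7081 0.0749 0.0256] stand xy [ 0.1259 -0.1348] zax [ 0.777  0.181 -0.603] yax [ 0.233 -0.973  0.008] F [0.5 0.4 0.9] w 0.0005 q [-0.11  0.87  2.04  2.72  0.71 -1.46]
expected toe [0.74854524 0.081103  ]
384 [0.71072958 0.09869739] [0.76693595 0.08163077]
```

View pics/side2c.png

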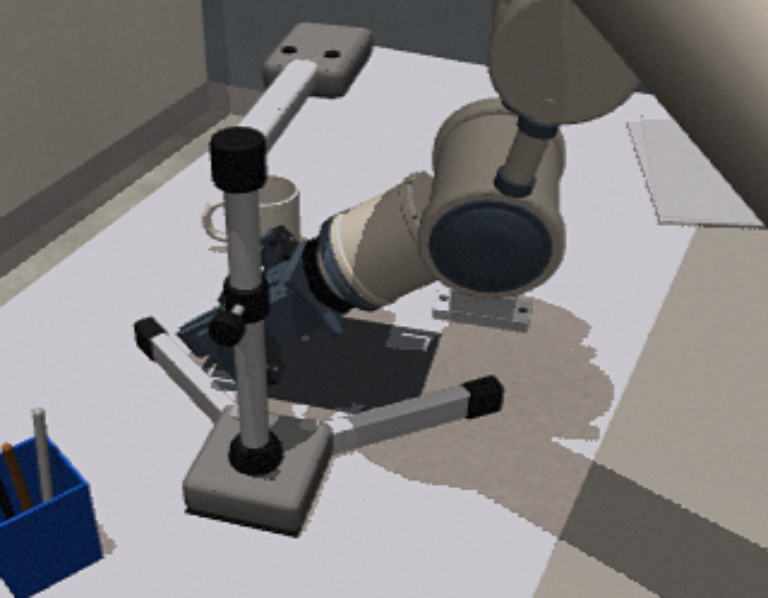

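Picture: folded foot is now swung out, toe at (148,335), mirroring the near foot (483,395); gripper is under the camera, and head at (320,60) is untouched. Retracting.

```bash
python3 -m inch '[[-1.2,0.3,-2.6,0,1],[-1.2,0.5,-2.8,0,1],[-1.2,0.5,-2.8,0,1],[-1.2,0.5,-2.8,0,1],[0,3,-0.5,0,1],[0,4,-0.5,0,0],[0,4,-0.5,0,-1],[0,3,0,0,-1],[0,0,0,0,-1]]'
python3 - <<'E'
from h import *
rep();s=snap('side','side3');Q=pts(s)
def reg(P,x0,x1,y0,y1,z0,z1): return (P[...,0]>x0)&(P[...,0]<x1)&(P[...,1]>y0)&(P[...,1]<y1)&(P[...,2]>z0)&(P[...,2]<z1)
for n,r in(('core',(.4,.55,-.2,-.07,.03,.046)),('ins',(.4,.55,-.2,-.07,.008,.046)),('foot',(.64,.8,.04,.16,.024,.04))):
  X=Q[reg(Q,*r)][:,:2].astype(np.float32)
  if len(X)>5: print(n,len(X),cv2.minAreaRect(X))
cv2.imwrite('pics/side3c.png',cv2.resize(s['pixels'][60:320,130:450,::-1],None,fx=2.4,fy=2.3))
E
```

```text
time: 17.0
ee_pos: [0.6083, -0.1125, 0.0641]
orientation: [-3.14, -0.918, 0.235]
ft_force: [0.2, -0.5, 0.3]
width: 0.0297
t17.00 e [ 0.6083 -0.1125  0.0641] stand xy [-0.0098 -0.298 ] zax [ 0.772  0.186 -0.607] yax [ 0.234 -0.972 -0.001] F [ 0.2 -0.5  0.3] w 0.0297 q [-0.64  0.79  2.17  2.14  0.81 -1.38]
core 307 ((0.4731818735599518, -0.13485829532146454), (0.06562629342079163, 0.049337416887283325), 11.43314266204834)
ins 658 ((0.4732758402824402, -0.13482333719730377), (0.09972678124904633, 0.04933806508779526), 11.468589782714844)
foot 364 ((0.7013891935348511, 0.1042899489402771), (0.023044608533382416, 0.14174911379814148), 64.09259033203125)
```

View pics/side3c.png

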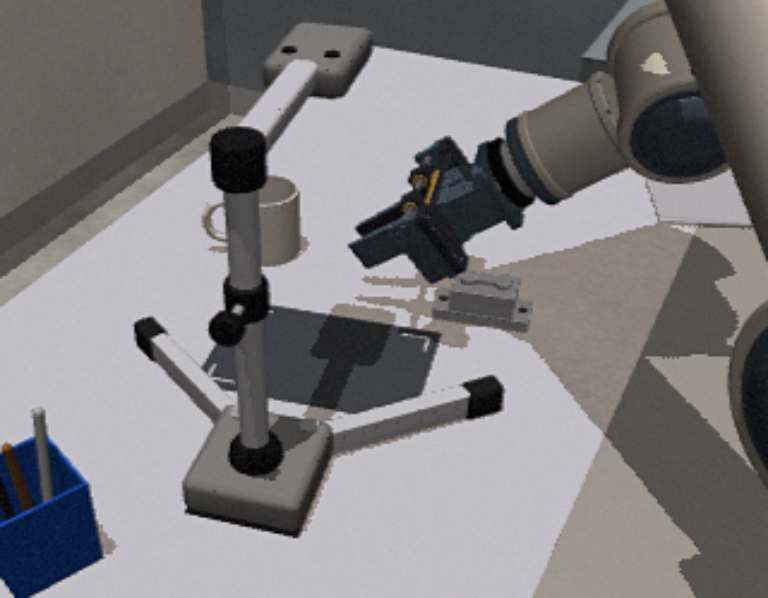

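Picture: both feet out (148,335) and (483,395), insert at (485,300) upright, gripper free at (410,225). The measured foot angle is about 0.91 rad, so it is seated.

```bash
python3 -m inch '[[3,0.2,-3,0,-1],[0,0.2,-4,0,-1],[-2.5,0.2,-3,0,-1],[-2.5,0,-3,0,-1],[0,0,0,0,-1]]'
python3 - <<'E'
from h import *
rep();go([.4896,-.1305,.10]);go([.4896,-.1305,.02])
E
```

```text
time: 17.55
ee_pos: [0.4906, -0.136, 0.1262]
orientation: [-3.119, -0.913, 0.225]
ft_force: [0.0, 0.3, 0.1]
width: 0.0739
t17.55 e [ 0.4906 -0.136   0.1262] stand xy [-0.1299 -0.2972] zax [ 0.766  0.198 -0.611] yax [ 0.24  -0.971 -0.014] F [0.  0.3 0.1] w 0.0739 q [-0.95  0.63  2.35  1.81  0.86 -1.35]
d cm [-2.06 -0.52  1.63] dist 0.027
d cm [-8.39 -0.41  6.52] dist 0.106
```

```bash
python3 -m inch '[[0,-0.3,0,0,-1],[-1.6,-0.1,1.2,0,-1],[-1.6,0,1.2,0,-1],[-1.6,0,1.2,0,-1],[0,0,0,0,-1]]'
python3 - <<'E'
from h import *
rep();go([.4896,-.1305,.02])
E
```

```text
time: 18.05
ee_pos: [0.4892, -0.1251, 0.0651]
orientation: [-3.117, -0.913, 0.227]
ft_force: [-0.1, -0.0, 0.4]
width: 0.0912
t18.05 e [ 0.4892 -0.1251  0.0651] stand xy [-0.1291 -0.2863] zax [ 0.765  0.203 -0.611] yax [ 0.244 -0.97  -0.015] F [-0.1 -0.   0.4] w 0.0912 q [-0.93  0.85  2.4   2.03  0.96 -1.68]
d cm [-3.62  0.6   2.68] dist 0.045
```

```bash
python3 -m inch '[[0,0.4,0,-0.14,-1],[-1,0.1,0.7,0,-1],[-1,0,0.7,0,-1],[-1,0,0.7,0,-1],[0,0,0,0,-1]]'
python3 - <<'E'
from h import *
rep();go([.4896,-.1305,.02])
E
```

```text
time: 18.55
ee_pos: [0.491, -0.1274, 0.0318]
orientation: [3.133, -0.916, 0.276]
ft_force: [0.5, 0.2, 0.0]
width: 0.0913
t18.55 e [ 0.491  -0.1274  0.0318] stand xy [-0.1278 -0.2888] zax [ 0.766  0.207 -0.609] yax [ 0.265 -0.964  0.005] F [0.5 0.2 0. ] w 0.0913 q [-0.94  0.97  2.39  2.08  1.01 -1.82]
d cm [-1.07  0.26  0.55] dist 0.012
```

```bash
python3 -m inch '[[-0.6,0.2,0.3,0,-1],[-0.3,0.1,0.2,0,-1],[0,0,0,0,-1],[0,0,0,0,1],[0,0,0,0,1],[0,0,0,0,1],[0,0,0,0,1],[0,0,0,0,1],[0,0,0,0,1],[0,0,0,0,1]]' 35
python3 - <<'E'
from h import *
rep();go([.4896,-.1305,.02])
E
```

```text
time: 19.55
ee_pos: [0.4913, -0.1309, 0.0246]
orientation: [3.127, -0.918, 0.282]
ft_force: [-0.4, -0.4, 0.0]
width: 0.0441
t19.55 e [ 0.4913 -0.1309  0.0246] stand xy [-0.1282 -0.2923] zax [ 0.767  0.207 -0.607] yax [ 0.267 -0.964  0.009] F [-0.4 -0.4  0. ] w 0.0441 q [-0.95  0.99  2.39  2.08  1.02 -1.84]
d cm [-0.45 -0.09  0.16] dist 0.005
```

```bash
python3 -m inch '[[0,0,0,0,1],[1,0,-0.8,0,1],[1,0,-0.8,0,1],[0,0,0,0,1]]'
python3 - <<'E'
from h import *
rep();go([.609,.013,.052])
E
```

```text
time: 19.95
ee_pos: [0.49, -0.1307, 0.0494]
orientation: [3.13, -0.915, 0.28]
ft_force: [-0.3, -0.2, -5.2]
width: 0.0441
t19.95 e [ 0.49   -0.1307  0.0494] stand xy [-0.1294 -0.2919] zax [ 0.765  0.208 -0.609] yax [ 0.267 -0.964  0.007] F [-0.3 -0.2 -5.2] w 0.0441 q [-0.95  0.9   2.39  2.03  0.97 -1.75]
d cm [  9.59 -10.67  11.93] dist 0.187
```

Lifted (5 N). Carrying in steadily.

```bash
python3 -m inch '[[0.8,-0.9,1,0,1],[1.1,-1.2,1.4,0,1],[1.1,-1.2,1.4,0,1],[1.1,-1.2,1.4,0,1],[1.1,-1.2,1.4,0,1],[1.1,-1.2,1.4,0,1],[1,-1.1,1.2,0,1],[0.6,-0.7,0.7,0,1],[0,0,0,0,1],[0,0,0,0,1]]'
python3 - <<'E'
from h import *
rep();go([.609,.013,.052])
E
```

```text
time: 20.95
ee_pos: [0.5909, -0.0103, 0.0423]
orientation: [3.128, -0.905, 0.28]
ft_force: [-1.0, 0.0, -4.7]
width: 0.0438
t20.95 e [ 0.5909 -0.0103  0.0423] stand xy [-0.0062 -0.1944] zax [ 0.759  0.204 -0.618] yax [ 0.266 -0.964  0.008] F [-1.   0.  -4.7] w 0.0438 q [-0.43  0.87  2.3   2.46  0.93 -1.6 ]
d cm [ 2.24 -1.75  1.25] dist 0.031
```

```bash
python3 -m inch '[[1,-0.8,0.4,0,1],[0.8,-0.7,0.5,0,1],[0.3,-0.2,0.2,0,1],[0,0,0,0,1]]'
python3 - <<'E'
from h import *
rep();go([.609,.013,.028])
s=snap('side','side4');Q=pts(s)
m=(abs(Q[...,0]-.593)<.1)&(abs(Q[...,1]-.01)<.09)&(Q[...,2]>.03)&(Q[...,2]<.07)
cv2.imwrite('pics/side4c.png',cv2.resize(s['pixels'][160:290,180:380,::-1],None,fx=4,fy=4))
E
```

```text
time: 21.35
ee_pos: [0.6063, 0.0103, 0.0501]
orientation: [3.13, -0.901, 0.276]
ft_force: [-0.3, 0.5, -4.5]
width: 0.0437
t21.35 e [0.6063 0.0103 0.0501] stand xy [ 0.0131 -0.1774] zax [ 0.758  0.202 -0.621] yax [ 0.263 -0.965  0.007] F [-0.3  0.5 -4.5] w 0.0437 q [-0.35  0.83  2.27  2.51  0.87 -1.55]
d cm [-1.52 -0.2   1.63] dist 0.022
```

View pics/side4c.png

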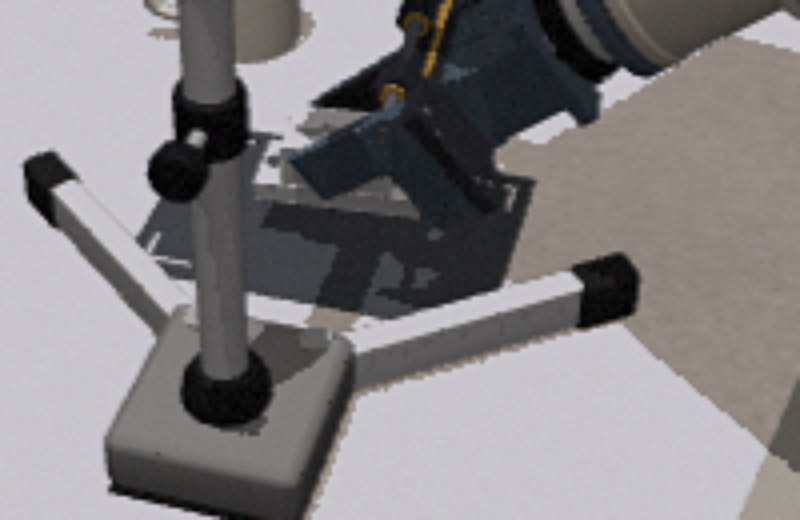

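Picture: insert held level above the mat, between the fingers at (340,165). Feet both out, toes (50,190) and (605,285). Lowering.

```bash
python3 -m inch '[[-0.4,-0.1,0.5,0,1],[-0.4,-0.1,0.5,0,1],[-0.3,0,0.3,0,1],[-0.2,0,0.15,0,1],[0,0,0,0,1]]'
python3 - <<'E'
from h import *
rep();go([.609,.013,.025])
E
```

```text
time: 21.9
ee_pos: [0.6084, 0.0117, 0.0278]
orientation: [3.131, -0.899, 0.273]
ft_force: [-0.2, 0.8, -4.5]
width: 0.0438
t21.90 e [0.6084 0.0117 0.0278] stand xy [ 0.0154 -0.1764] zax [ 0.757  0.201 -0.622] yax [ 0.262 -0.965  0.007] F [-0.2  0.8 -4.5] w 0.0438 q [-0.34  0.9   2.26  2.55  0.91 -1.59]
d cm [-0.16 -0.11  0.25] dist 0.003
```

```bash
python3 -m inch '[[-0.12,-0.05,0.1,0,1],[-0.1,0,0.08,0,1],[-0.08,0,0.06,0,1],[0,0,0,0,1]]'
python3 -c "
from h import *
rep()"
```

```text
time: 22.3
ee_pos: [0.6085, 0.0122, 0.0251]
orientation: [3.13, -0.902, 0.273]
ft_force: [-0.1, -0.7, -5.0]
width: 0.0439
t22.30 e [0.6085 0.0122 0.0251] stand xy [ 0.0157 -0.176 ] zax [ 0.759  0.201 -0.62 ] yax [ 0.261 -0.965  0.007] F [-0.1 -0.7 -5. ] w 0.0439 q [-0.34  0.91  2.26  2.55  0.93 -1.6 ]
```

```bash
python3 -m inch '[[-0.12,0,0.08,0,1],[-0.1,0,0.06,0,1],[0,0,0,0,1]]'
python3 -c "
from h import *
rep()"
python3 -m inch '[[-0.1,0,0.08,0,1],[-0.1,0,0.06,0,1],[0,0,0,0,1]]'
python3 -c "
from h import *
rep()"
```

```text
time: 22.6
ee_pos: [0.6088, 0.0122, 0.0246]
orientation: [3.129, -0.907, 0.274]
ft_force: [0.2, -0.6, -5.0]
width: 0.0437
t22.60 e [0.6088 0.0122 0.0246] stand xy [ 0.016  -0.1761] zax [ 0.762  0.201 -0.616] yax [ 0.261 -0.965  0.008] F [ 0.2 -0.6 -5. ] w 0.0437 q [-0.34  0.91  2.27  2.56  0.94 -1.61]
time: 22.9
ee_pos: [0.609, 0.0122, 0.0246]
orientation: [3.128, -0.912, 0.274]
ft_force: [-0.2, -0.0, -5.8]
width: 0.0439
t22.90 e [0.609  0.0122 0.0246] stand xy [ 0.0162 -0.1761] zax [ 0.765  0.201 -0.612] yax [ 0.26  -0.966  0.008] F [-0.2 -0.  -5.8] w 0.0439 q [-0.34  0.92  2.27  2.56  0.95 -1.61]
```

```bash
python3 -m inch '[[-0.25,0,0.2,0,1],[-0.2,0,0.15,0,1],[0,0,0,0,1]]'
python3 -c "
from h import *
rep()"
```

```text
time: 23.2
ee_pos: [0.6096, 0.0122, 0.0231]
orientation: [3.126, -0.92, 0.274]
ft_force: [0.0, 0.2, -6.1]
width: 0.0436
t23.20 e [0.6096 0.0122 0.0231] stand xy [ 0.0167 -0.1762] zax [ 0.77   0.2   -0.606] yax [ 0.259 -0.966  0.009] F [ 0.   0.2 -6.1] w 0.0436 q [-0.35  0.93  2.27  2.56  0.97 -1.62]
```

```bash
python3 -m inch '[[-0.2,0,0.2,0,1],[-0.2,0,0.15,0,1],[0,0,0,0,1]]'
python3 -c "
from h import *
rep()
s=snap('side','side5');Q=pts(s)
m=(abs(Q[...,0]-.593)<.1)&(abs(Q[...,1]-.01)<.09)
g=s['pixels'][175:225,230:310,::-1]
cv2.imwrite('pics/side5c.png',cv2.resize(g,None,fx=9,fy=9,interpolation=2))
"
```

```text
time: 23.5
ee_pos: [0.6104, 0.0124, 0.0217]
orientation: [3.125, -0.928, 0.273]
ft_force: [0.1, -0.5, -4.6]
width: 0.044
t23.50 e [0.6104 0.0124 0.0217] stand xy [ 0.0175 -0.1762] zax [ 0.775  0.2   -0.6  ] yax [ 0.257 -0.966  0.01 ] F [ 0.1 -0.5 -4.6] w 0.0440 q [-0.35  0.94  2.27  2.57  0.99 -1.63]
```

View pics/side5c.png

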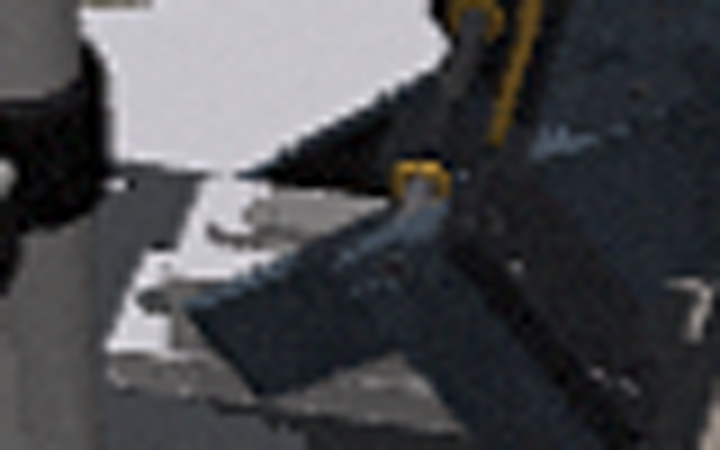

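Crop: insert level between the fingers, flange top at (150,330), flange bottom edge about (330,415). I'll check its height from the depth.

```bash
python3 -c "
from h import *
np.set_printoptions(precision=4,suppress=True)
Q=pts(load('side5'))
for u,v in((245,209),(246,211),(247,212),(248,210),(252,201),(245,223),(250,224),(258,224)): print(u,v,Q[v,u])
m=(Q[210:222,243:250,2])
print((Q[200:226,246,2]*1000).round(0));print((Q[200:228,262,2]*1000).round(0))
"
```

```text
245 209 [0.6343 0.0244 0.0131]
246 211 [0.6282 0.0304 0.0134]
247 212 [0.6232 0.0344 0.015 ]
248 210 [0.6257 0.025  0.0135]
252 201 [0.6174 0.0191 0.0398]
245 223 [0.6163 0.0575 0.0006]
250 224 [0.6036 0.056  0.0014]
258 224 [0.5875 0.046  0.    ]
[-5. -2. -1. 12. 13. 12. 14. 13. 12. 14. 11. 13. 14. 14. 12. 10.  5. -1.
 -1. -2. -1.  0.  0. -0. -0. -2.]
[47. 41. 41. 56. 58. 54. 51. 49. 46. 43. 42. 37. 34. 28. 28. 23. 22. 19.
 14.  2.  1. -1. -2. -1.  1. -1. -1.  0.]
```

Flange top is at about 13–14 mm, so the insert is on the mat to within measurement. Releasing.

```bash
python3 -m inch '[[-0.1,0,0.1,0,1],[0,0,0,0,1],[0,0,0,0,0],[0,0,0,0,-0.5],[0,0,0,0,-1],[0,0,0,0,-1],[0,0,0,0,-1],[0,0,0,0,-1]]' 5
python3 -c "
from h import *
rep()"
```

```text
time: 24.35
ee_pos: [0.6116, 0.0123, 0.0194]
orientation: [3.124, -0.928, 0.275]
ft_force: [0.7, -0.8, -0.1]
width: 0.0829
t24.35 e [0.6116 0.0123 0.0194] stand xy [ 0.0186 -0.1766] zax [ 0.775  0.2   -0.599] yax [ 0.258 -0.966  0.011] F [ 0.7 -0.8 -0.1] w 0.0829 q [-0.35  0.95  2.27  2.57  0.99 -1.63]
```

```bash
python3 -m inch '[[0.1,0,-0.5,0,-1],[0.2,0,-2,0,-1],[0.2,0,-3,0,-1],[0.2,0,-3.5,0,-1],[0.2,0,-3.5,0,-1],[0,0,0,0,-1]]'
python3 -c "
from h import *
rep()"
```

```text
time: 24.95
ee_pos: [0.5158, -0.0104, 0.105]
orientation: [3.125, -0.928, 0.277]
ft_force: [0.3, 0.3, -0.7]
width: 0.0913
t24.95 e [ 0.5158 -0.0104  0.105 ] stand xy [-0.0797 -0.1793] zax [ 0.775  0.202 -0.599] yax [ 0.26  -0.966  0.01 ] F [ 0.3  0.3 -0.7] w 0.0913 q [-0.56  0.78  2.5   2.39  1.03 -1.71]
```

```bash
python3 -m inch '[[0,2,0,0,-1],[0,4,0,0,-1],[0,4,0,0,-1],[0,4,0,0,-1],[0,3,0,0,-1],[0,0,0,0,-1],[0,0,0,0,-1]]'
python3 - <<'E'
from h import *
rep();s=snap('side','side6');Q=pts(s)
def reg(P,x0,x1,y0,y1,z0,z1): return (P[...,0]>x0)&(P[...,0]<x1)&(P[...,1]>y0)&(P[...,1]<y1)&(P[...,2]>z0)&(P[...,2]<z1)
for n,r in(('core',(.53,.66,-.05,.065,.03,.046)),('ins',(.53,.66,-.05,.065,.008,.046)),('foot',(.64,.8,.05,.16,.024,.04)),('near',(.38,.51,-.02,.1,.024,.04)),('mug',(.68,.82,-.22,-.09,.05,.1)),('bush',(.5,.7,-.42,-.25,.01,.08))):
  X=Q[reg(Q,*r)]
  if len(X)>5: print(n,len(X),cv2.minAreaRect(X[:,:2].astype(np.float32)),np.median(X[:,2]))
q=load('side0');Q0=pts(q);X=Q0[reg(Q0,.68,.82,-.22,-.09,.05,.1)];print('mug0',cv2.minAreaRect(X[:,:2].astype(np.float32)))
cv2.imwrite('pics/side6c.png',cv2.resize(s['pixels'][60:320,130:450,::-1],None,fx=2.4,fy=2.3))
E
```

```text
time: 25.65
ee_pos: [0.5602, -0.1828, 0.1071]
orientation: [3.118, -0.924, 0.28]
ft_force: [0.3, 0.3, 0.4]
width: 0.0909
t25.65 e [ 0.5602 -0.1828  0.1071] stand xy [-0.0712 -0.3571] zax [ 0.773  0.198 -0.602] yax [ 0.259 -0.966  0.014] F [0.3 0.3 0.4] w 0.0909 q [-0.88  0.68  2.16  1.77  0.83 -1.21]
core 366 ((0.5910770297050476, 0.009328855201601982), (0.06569909304380417, 0.047986797988414764), 14.902678489685059) 0.040477519758978064
ins 731 ((0.5913575887680054, 0.009410735219717026), (0.10050778836011887, 0.04796038568019867), 15.247236251831055) 0.030021784494259185
foot 364 ((0.7018460035324097, 0.1063302755355835), (0.023358259350061417, 0.14425815641880035), 61.49458312988281) 0.0322489951925472
near 466 ((0.4517342150211334, 0.053497329354286194), (0.13349729776382446, 0.024270303547382355), 49.52206802368164) 0.032444777011079284
mug 379 ((0.7471185326576233, -0.13528478145599365), (0.10352516174316406, 0.07592667639255524), 59.27753829956055) 0.06764041444900448
bush 48 ((0.5911203026771545, -0.3371386229991913), (0.04127573221921921, 0.026325996965169907), 68.26513671875) 0.03702495059021488
mug0 ((0.7473978996276855, -0.13452592492103577), (0.10338815301656723, 0.07641678303480148), 59.42091369628906)
```

View pics/side6c.png

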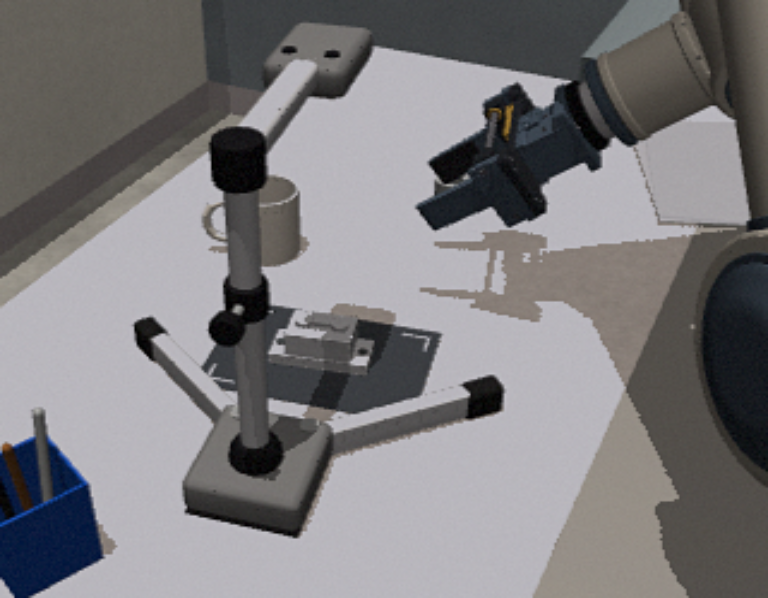

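Picture: insert upright at the middle of the mat (322,340), feet out at (148,335) and (483,395), gripper clear at (500,165), mug in place. Handing in.

```bash
python3 -c "
from plant import bot
print(bot.finish_job())"
```

```text
the job is handed in; nothing more can be done
None
```

The folded foot is swung out and seated, the insert stands on the mat under the lens, and I have handed the job in at about 26 s of the 58 s. `finish_job` gives no verdict.

**What I did**
- I gripped the insert with the tool vertical, turned it about 34° to square it up, and set it back down.
- The moves cannot tilt the tool directly, so I reached past the arm's limit until it tilted about 45–53°.
- I pushed the foot out under the camera until it snapped over, then regripped the insert at that tilt and set it on the mat.

**Last checks, from the side camera**

| Check | Measured | Limit or reference |
|---|---|---|
| Insert centre | (0.591, 0.009) m, about 1 mm from the mat centre and 2 mm from my combined lens estimate | within 15 mm |
| Insert yaw | about 15° against the stand's 11.7°, so roughly 0.06 rad off | 0.17 rad |
| Insert height | core top at about 41 mm, so standing flat | 42 mm nominal |
| Mug | moved less than 1 mm | 20 mm |
| Bush | within a few mm of its starting position | 20 mm |
| Wrist forces (between moves) | below about 7 N | 120 N |

**Checks that disagreed or were loose**
- **Swung-out foot:** I got 64° and 61.5° from two pictures, against about 63° expected at the stop. The scatter is too wide to prove the 0.86 rad limit. The pushing force dropped to zero and the foot stayed out, so I took it as seated.
- **Near foot:** it was only compared by eye and by a box fit (47.8° before, 49.5° after), which is within that same scatter.
- **Setting the insert down:** the wrist force never showed a clear touchdown, so I released on the depth reading; any drop was 1–2 mm at most.
- **Pen pot:** I only checked it by eye in the last picture.

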